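Push the flat tin and the kitchen timer into line along the counter fence

TASK

Tidy the wide flat tin and the round kitchen timer away along the low wooden L-shaped fence, only pushing them gently over the worktop with the fingers, never gripping, lifting or tipping them. First push the flat tin fully into the inner corner so that it touches both the long rail and the end stop; then push the timer against the long rail and along it until it also touches the flat tin. Leave both standing upright there, and the mug, the steel canister, the teaspoon, the mandarin and everything else where they are.

Things in the scene. Friction and masses are not known exactly. Their poses are not given: they have to be found in the camera images.
- fence: Fixed L-shaped fence of plain brown wood, 32 mm high, 18 mm thick. Origin: inner corner at worktop height, z up. Long rail: from the corner 260 mm along -y (to the robot's right), inner face at x = 0, wood at x 0 to 18 mm. End stop: from the corner 90 mm along -x (toward the robot), inner face at y = 0, wood at y 0 to 18 mm. Tin and timer belong at negative x and y.
- flat_tin: Wide flat round tin with a steel top and a blue-green label, 86.4 mm in diameter, 40 mm high, about 0.23 kg, standing loose and upright in front of the fence. Origin: centre of its underside; z is up.
- timer: Round wind-up kitchen timer, white base 65.8 mm in diameter and 26 mm high, above it a stepped red dial, 56 mm in diameter up to 39 mm, then its knob, 28 mm, up to 50 mm; the dial does not turn. About 0.11 kg. Stands loose and upright in front of the fence; whether it or the flat tin is on the left changes. Origin: centre of its underside; z is up.
- mug: Small mug, green above and white below, 64 mm wide, 89 mm long over its handle, 48 mm high; stands loose at the right, nearer to the robot than the tin and the timer. Leave alone. Origin: middle of its overall length on the underside; the cup's axis is 12 mm to +y of it and the handle points to its -y.
- tea_canister: Plain small steel canister, 53 mm in diameter, 67 mm high; stands loose at the far right, beyond the mug. Leave alone. Origin: centre of its underside.
- teaspoon: Steel teaspoon, 130 mm long, 26 mm wide, 11 mm high, lying loose between the tin and the timer, its near end toward the robot. Leave alone. Origin: its middle, at worktop height; its length is along its x axis.
- mandarin: Orange fruit, 58 mm wide, 53 mm high, lying loose behind the long rail. Leave alone. Origin: its lowest point, under its middle.
There are look-alikes about, which are no part of the job. Of the things shaped like the flat_tin, the steel one is meant.

How it is judged:
By the outcome, as a careful person would: the job done as asked, in the order asked, and still so for the second after the job is handed in, with the robot touching nothing.
It also fails if it takes over 70 s, if anything falls off the work surface, if the arm or the gripper's body presses on something with over 40 N, if the wrist force passes 120 N, or if a joint passes its speed limit or range.

ROBOT

A 6-joint arm with a two-finger parallel gripper is mounted at the origin on a cart in front of the work surface, level with it; the furniture and walls round the work are solid. World frame = base frame: x ahead of the robot, y to its left, z up, the work surface at z = 0. Lengths are in mm, angles in degrees, forces in N, time in s.
With the tool pointing down it reaches from about 350 to 850 mm from the base axis. Payload 8.1 kg.
Tool frame: the origin (TCP) lies between the finger pads; the fingertips stand 11 mm ahead of it and the grasp point (between the pads) lies 8 mm behind it; z points along the fingers, y is the line along which they close (so a half turn about z gives the same grasp; the last joint's range is limited). The gripper opens to 85 mm and grips with 20 to 120 N. Pads are 22 mm wide; open, the fingers measure 114 mm over their backs; the gripper's body (76 mm by 85 mm) begins 54 mm behind the grasp point. The pads swing forward as they close: fully open they stand 13 mm farther back than shut.
Start: joints at [-73.763, 7.471, 85.268, -0, 87.261, -4.893], TCP at [216.318, -559.653, 242.292] pointing down, gripper open.
Joint ranges: [-169.43, 169.43], [-51.17, 129.36], [1.28, 143.12], [-76.62, 256.62], [0, 156.53], [-152.29, 152.29]. Speed limits (degrees/s): [136.94, 136.94, 159.86, 180, 180, 180].

INTERFACE

Orientations are given as [roll, pitch, yaw] about the fixed x, y, z axes, in that order (R = Rz(yaw) Ry(pitch) Rx(roll)).
In Python, from bench import r, snapshot, get_calibration gives the robot as it stands.
- The arm moves only by the tool step_arm, never from a script. Its argument "rows" is a list of rows, each a list of 2 entries, a list of its own where there are three numbers: the shift along the tool's x, y, z in mm, then the turn about the tool's z in degrees. In form: [[[tx, ty, tz], yaw], ...]. A call has 1 to 12 rows; each row is the pose to reach, as a shift and turn from the pose commanded when the call began, along the tool's axes at that moment; what a row does not reach only later rows make up. A row lasts 1/10 s, in which the tool goes at most 50 mm and 8.59 degrees, less where a joint would pass 70% of its speed; a pose out of reach is approached as far as the arm can. A call with a gripper value outside its range is refused whole. "fingers" is the opening, from 0 (shut) to 1 (fully open), set as the call begins (left out, the last holds). The fingers move at their own pace and stop on an object; "squeeze" is the grip in N (left out, the last holds). Time passes only in rows, so rows that repeat a pose let the fingers close. It gives the time, the measured TCP pose, the force, the opening and the grip force at its end, in the units of the state.
- r.sense(): the state, without advancing time (a new reading comes with each control period).
- snapshot(name): name is "side" or "top" or "wrist"; returns the picture (384x512x3 uint8, blue, green, red); there is no depth.
- get_calibration(name): a dict with "fovy" (degrees; the focal length in pixels is half the picture's height over the tangent of half this angle, whatever the lens; pixels are square), "cx", "cy" (the principal point, pixels), "eye" and "orientation" of the camera in the world. Camera axes: x right, y up, looking along -z (the intrinsics and any distortion apply to the point x, -y, -z); pixel columns grow to the right and rows downward; lengths in mm; the calibration is good to about 2 mm. A picture is of the moment at which its call begins: read the wrist's pose just before it. get_calibration takes no time and is no camera call; for the wrist camera it gives the pose at the moment of the call.
- r.hand_in(): hands the job in; it is judged then, once.
The state is a dict: "time": time; "joint_pos": joint angles; "qd": joint speeds; "joint_efforts": joint torques, N m; "tool_pos": TCP position; "tcp_rot": TCP orientation; "ft_force": force on the tool from outside, world axes, zero at the start; "wrist_torque": the same for the moment, N m; "finger_gap": finger opening in mm; "grip_force": force on a finger pad.
Only numpy, scipy, OpenCV 4.12 (cv2) and the standard library are available. Lean on these libraries where they do the work, as an engineer would, in place of code of your own. Each camera call takes 0.05 s, during which the arm holds its last target. There are 200 camera calls.

## Working session

There is one attempt and no reset: what is moved stays moved. The work goes in short steps, Python scripts to look and compute and a tool call to move; the robot and the scene stay as the last step left them, time stands still between calls to the robot, and variables do not carry over. Pictures are saved under pics/ and viewed, at most 10 in all, crops included, and the job is handed in when it is done.

Besides the shell and the picture viewer there is one more tool, called after "Call:" as name(argument=value, ...), one argument or row to a line, values as JSON. step_arm: Moves the arm, as the interface text tells. Its arguments: {"type":"object","properties":{"rows":{"type":"array"},"fingers":{"type":"number"},"squeeze":{"type":"number"}},"required":["rows"]}

```bash
mkdir -p pics; cat > h.py <<'E'
import numpy as np,cv2
from bench import r,snapshot,get_calibration
from scipy.spatial.transform import Rotation as R
E
python3 - <<'E'
from h import *
for n in("top","side"):
    c=get_calibration(n);print(n,c)
    im=snapshot(n);cv2.imwrite(f"pics/{n}0.png",im);cv2.imwrite(f"pics/{n}0b.png",cv2.resize(im,(800,600),interpolation=cv2.INTER_CUBIC))
print(r.sense())
E
```

```text
top {'fovy': 56.341837761908714, 'cx': 249.3160087065666, 'cy': 189.57212055887402, 'eye': array([308.67533469, 179.40015507, 874.39222376]), 'orientation': array([ 12.16119378,   0.17360848, -91.10975596])}
side {'fovy': 44.90976347502361, 'cx': 252.1706785659757, 'cy': 188.72541309843456, 'eye': array([-196.98258305, 1112.33072179,  572.72827585]), 'orientation': array([  65.42151464,   -0.72335426, -144.87497627])}
{'time': 0.1, 'joint_pos': array([-7.37634762e+01,  7.51264350e+00,  8.53232952e+01,  6.83614008e-04,
        8.72623849e+01, -4.89273906e+00]), 'qd': array([-0.09435424, -0.03741208, -0.18520349, -0.06715024, -0.05515657,
        0.01046976]), 'joint_efforts': array([ 2.16536122e-03, -5.70951283e+01, -5.01940334e+01, -3.01623959e-05,
        8.17789376e-03,  2.78131967e-05]), 'tool_pos': array([ 216.17604427, -559.18453802,  241.32745803]), 'tcp_rot': array([-1.79902093e+02, -9.06637244e-03,  2.11292219e+01]), 'ft_force': array([ 0.27891602,  0.39926872, -0.16641767]), 'wrist_torque': array([-0.0231028 , -0.03385913,  0.03400585]), 'grip_force': 0.0, 'finger_gap': 85.02947206954332}
```

View pics/top0b.png

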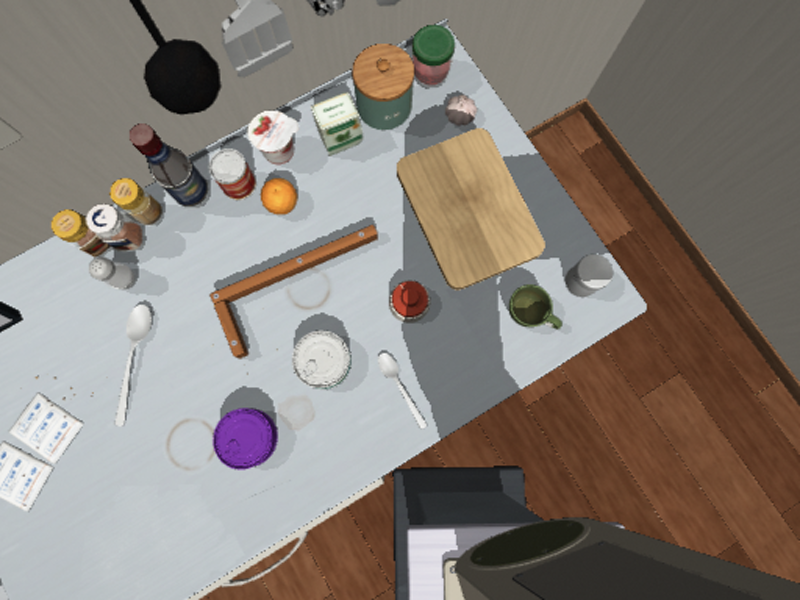

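View pics/side0b.png

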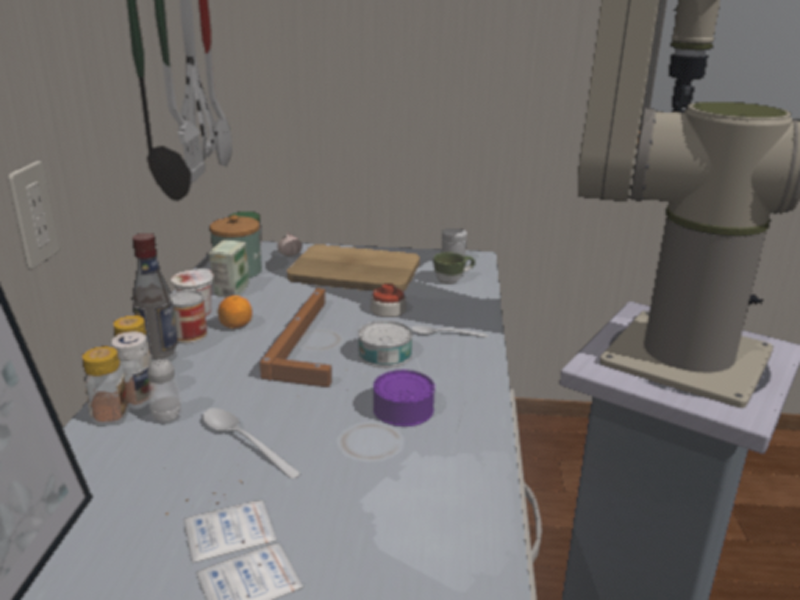

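The top picture (800 px scale) shows the steel, blue-green tin at (322,358) and a purple look-alike of it at (245,438). The red timer is at (409,300), with similar colours on the red can (233,175) and the fruit cup (273,137). The teaspoon is at (400,390), and a second spoon at (130,365) is no part of the job. The fence corner is at about (225,300). I choose the steel tin and check it in a close crop.

```bash
python3 - <<'E'
from h import *
im=cv2.imread("pics/top0.png")[136:286,128:328]
cv2.imwrite("pics/crop1.png",cv2.resize(im,(800,600),interpolation=cv2.INTER_CUBIC))
E
```

```text
(no output)
```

View pics/crop1.png

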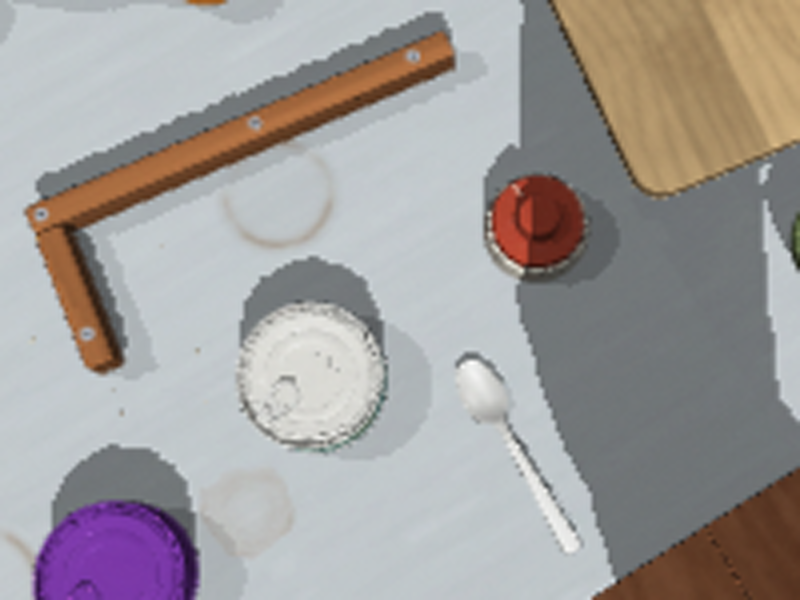

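The crop shows the steel tin with its top centre at (312,374) and its blue-green side visible. The timer dial is at (537,221). The rail's screws are at (41,214), (255,123) and (413,56), the stop screw is at (87,334), and the corner foot is at about (77,231). The spoon runs from (468,362) to (572,548).

```bash
cat >> h.py <<'E'
def w(name,u,v,z,c=None):
    c=c or get_calibration(name)
    f=192/np.tan(np.radians(c["fovy"]/2))
    d=R.from_euler("xyz",c["orientation"],degrees=True).apply([(u-c["cx"])/f,-(v-c["cy"])/f,-1])
    e=np.array(c["eye"]);return (e+d*(z-e[2])/d[2])[:2]
E
python3 - <<'E'
from h import *
k=lambda x,y,z:w("top",128+x/4-.4,136+y/4-.4,z)
s=lambda x,y,z:w("side",x*.64,y*.64,z)
P={"scr0":(41,214,32),"scr1":(255,123,32),"scr2":(413,56,32),"stopscr":(87,334,32),"outTop0":(30,207,32),"outTop1":(440,32,32),"inTop0":(66,224,32),"inTop1":(455,50,32),"inB0":(77,231,0),"inB1":(456,66,0),"stopTopEnd":(106,366,32),"stopB":(122,355,0),"tin":(312,374,40),"timer":(537,221,39),"knob":(538,212,50),"sp0":(470,360,5),"sp1":(485,385,10),"spL":(458,385,5),"sp2":(572,548,3),"purple":(118,570,40)}
for n,p in P.items(): print(n,k(*p).round(1))
print("side tin",s(386,335,40).round(1),"knob",s(389,289,50).round(1),"cornerTop",s(277,360,32).round(1),"screw?",s(323,292,32).round(1),"purple",s(404,387,40))
a=k(41,214,32);b=k(413,56,32);print(np.degrees(np.arctan2(*(b-a)[::-1])),np.linalg.norm(b-a))
from bench import get_calibration
print(get_calibration("wrist"))
E
```

```text
scr0 [496.8 446.6]
scr1 [551.  318.7]
scr2 [591.8 222. ]
stopscr [423.6 416.1]
outTop0 [501.2 453.4]
outTop1 [607.  205.1]
inTop0 [490.3 431.3]
inTop1 [595.2 196. ]
inB0 [492.6 433.8]
inB1 [595.3 196.2]
stopTopEnd [404.4 404.1]
stopB [414.6 403.1]
tin [396.5 281.9]
timer [485.  148.7]
knob [488.1 148.3]
sp0 [406.8 190.4]
sp1 [391.  181.5]
spL [391.8 197.9]
sp2 [294.4 131.9]
purple [287.9 391. ]
side tin [390.5 287.5] knob [476.7 158.6] cornerTop [483.3 436.7] screw? [587.5 207.7] purple [280.57768904 397.79380261]
-67.06103168348726 243.94695268716595
{'fovy': 71.79508119656897, 'cx': 254.42284217221854, 'cy': 192.91657144129297, 'eye': array([ 290.8142411 , -531.18452005,  372.22719131]), 'orientation': array([-17.98840547,   0.08968904, -68.80819161])}
```

Fence frame: corner is near (492,434) and yaw 23°. In it the tin is near (-147,-103), the timer (-117,-260) and the spoon at y about -178 to -205. I'll cradle each round thing between two half-open fingertips. First move is over the base's front, staying high.

Call:
step_arm(
  rows=[
    [[291,-188,0],-2],
    [[291,-188,0],-2],
    [[291,-188,0],-2],
    [[291,-188,0],-2],
    [[291,-188,0],-2],
    [[291,-188,0],-2],
    [[291,-188,0],-2],
    [[395,-705,0],-2],
    [[395,-705,0],-2],
    [[395,-705,0],-2],
    [[395,-705,0],-2],
    [[395,-705,0],-2],
  ],
  fingers=0.35,
)

```text
time: 1.3
tool_pos: [376.7, -31.3, 241.9]
tcp_rot: [-180.0, 0.0, 23.1]
ft_force: [1.5, 1.1, -0.0]
finger_gap: 29.8
grip_force: 0.0
```

Call:
step_arm(
  rows=[
    [[67,-277,0],0],
    [[67,-277,0],0],
    [[67,-277,0],0],
    [[67,-277,0],0],
    [[67,-277,0],0],
    [[67,-277,0],0],
    [[67,-277,0],0],
    [[67,-277,0],0],
  ],
)

```text
time: 2.1
tool_pos: [329.8, 248.4, 241.8]
tcp_rot: [180.0, 0.1, 23.3]
ft_force: [-0.6, -0.5, -0.7]
finger_gap: 30.1
grip_force: 0.0
```

```bash
python3 - <<'E'
from h import *
c=get_calibration("wrist");im=snapshot("wrist");cv2.imwrite("pics/w1.png",cv2.resize(im,(800,600),interpolation=cv2.INTER_CUBIC))
import pickle;pickle.dump(c,open("w1.pkl","wb"));print(c);s=r.sense();print(s["tool_pos"],s["tcp_rot"])
E
```

```text
{'fovy': 71.79508119656897, 'cx': 254.42284217221854, 'cy': 192.91657144129297, 'eye': array([403.36410424, 279.503939  , 372.5688375 ]), 'orientation': array([-1.80714104e+01, -3.70068879e-02, -6.66568363e+01])}
[330.15916694 247.68872059 241.85570248] [1.79966782e+02 6.15141983e-02 2.31835357e+01]
```

View pics/w1.png

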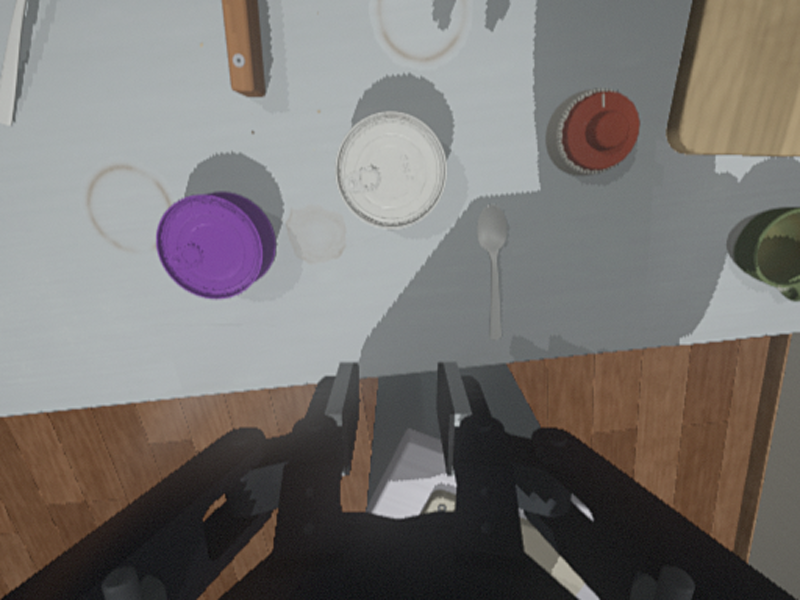

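The wrist view shows the tin top at (391,170), the timer knob at (610,128), the stop screw at (238,60), the spoon from (492,208) to (495,337), and the near table edge at about y=375. The fingers straddle x=400.

```bash
python3 - <<'E'
from h import *
import pickle;c=pickle.load(open("w1.pkl","rb"))
C=np.array([492,434.]);t=np.radians(22.94);F=np.array([[np.cos(t),np.sin(t)],[-np.sin(t),np.cos(t)]])
for n,(x,y,z) in {"tin":(391,170,40),"knob":(610,128,50),"dial":(604,131,39),"scr":(238,60,32),"sp0":(492,208,5),"sp2":(495,337,3),"edge":(375,378,0),"board":(672,150,0),"purple":(212,246,40),"stopinB":(267,92,0)}.items():
    p=w("",x*.64,y*.64,z,c);print(n,p.round(1),(F@(p-C)).round(1))
E
```

```text
tin [398.9 282.8] [-144.6 -103. ]
knob [488.1 149.1] [-114.6 -260.8]
dial [487.5 147.7] [-115.8 -261.9]
scr [424.9 414.7] [-69.4   8.4]
sp0 [404.3 190.2] [-175.8 -190.3]
sp2 [296.8 130.8] [-297.9 -203.1]
edge [208.5 219.8] [-344.6  -86.7]
board [507.3  71.5] [-127.2 -339.8]
purple [287.7 392.7] [-204.2   41.6]
stopinB [414.  399.2] [-85.3  -1.6]
```

Agrees with the top view within 2 mm. Descend behind the tin.

Call:
step_arm(
  rows=[
    [[0,-5,45],0],
    [[0,-5,90],0],
    [[0,-5,135],0],
    [[0,-5,170],0],
    [[0,-5,200],0],
    [[0,-5,215],0],
    [[0,-5,224],0],
    [[0,-5,224],0],
    [[0,-5,224],0],
  ],
)

```text
time: 3.05
tool_pos: [329.3, 252.5, 19.2]
tcp_rot: [-180.0, -0.1, 23.1]
ft_force: [-0.5, -0.1, 0.3]
finger_gap: 29.7
grip_force: 0.0
```

Call:
step_arm(
  rows=[
    [[6,0,0],0],
    [[12,0,0],0],
    [[16,0,0],0],
    [[20,0,0],0],
    [[24,0,0],0],
    [[29,0,0],0],
    [[34,0,0],0],
    [[39,0,0],0],
    [[44,0,0],0],
    [[49,0,0],0],
    [[53,0,0],0],
    [[57,0,0],0],
  ],
)

```text
time: 4.25
tool_pos: [381.2, 275.1, 18.2]
tcp_rot: [180.0, 0.0, 23.1]
ft_force: [-0.9, -0.7, -0.8]
finger_gap: 29.8
grip_force: 0.6
```

Call:
step_arm(
  rows=[
    [[4,0,0],0],
    [[7,0,0],0],
    [[9,0,0],0],
    [[10,0,0],0],
    [[10,0,0],0],
  ],
)

```text
time: 4.75
tool_pos: [390.2, 279.0, 18.4]
tcp_rot: [-180.0, -0.0, 23.1]
ft_force: [0.0, -0.3, -0.3]
finger_gap: 29.6
grip_force: 0.1
```

```bash
python3 - <<'E'
from h import *
im=snapshot("top")[106:286,128:368];cv2.imwrite("pics/t2.png",cv2.resize(im,(800,600),interpolation=cv2.INTER_CUBIC))
s=r.sense();print(s["tool_pos"],s["tcp_rot"],s["ft_force"])
E
```

```text
[390.24997524 279.03865699  18.39930947] [-1.79999102e+02 -2.35077373e-02  2.31283766e+01] [ 0.21901203 -0.129411   -0.19723196]
```

View pics/t2.png

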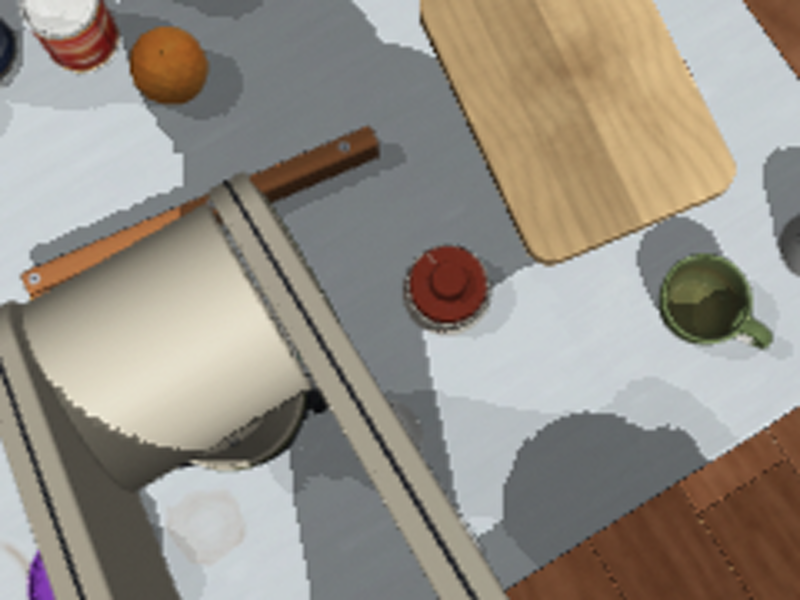

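The arm hides the tin in the top view. The timer at (447,285), mug and mandarin are untouched. Next I swing round the tin to the 45° direction.

Call:
step_arm(
  rows=[
    [[-15,0,0],0],
    [[-21,8,0],-8],
    [[-19,18,0],-16],
    [[-14,28,0],-24],
    [[-7,37,0],-32],
    [[0,44,0],-40],
    [[3,48,0],-45],
    [[3,48,0],-45],
  ],
)

```text
time: 5.6
tool_pos: [412.6, 235.9, 18.7]
tcp_rot: [179.9, -0.0, 68.2]
ft_force: [0.5, 0.2, -0.1]
finger_gap: 29.9
grip_force: 0.0
```

```bash
cat >>h.py <<'E'
C=np.array([492,434.]);t=np.radians(22.94);F=np.array([[np.cos(t),np.sin(t)],[-np.sin(t),np.cos(t)]])
E
python3 - <<'E'
from h import *
import pickle
c=get_calibration("wrist");im=snapshot("wrist");cv2.imwrite("pics/w2.png",cv2.resize(im,(800,600),interpolation=cv2.INTER_CUBIC))
pickle.dump(c,open("w2.pkl","wb"));s=r.sense();print(s["tool_pos"],F@(s["tool_pos"][:2]-C),s["tcp_rot"])
E
```

```text
[412.03740444 235.97868475  18.52083202] [-150.8208023  -151.19372862] [ 1.79975700e+02 -2.87653499e-02  6.79777471e+01]
```

View pics/w2.png

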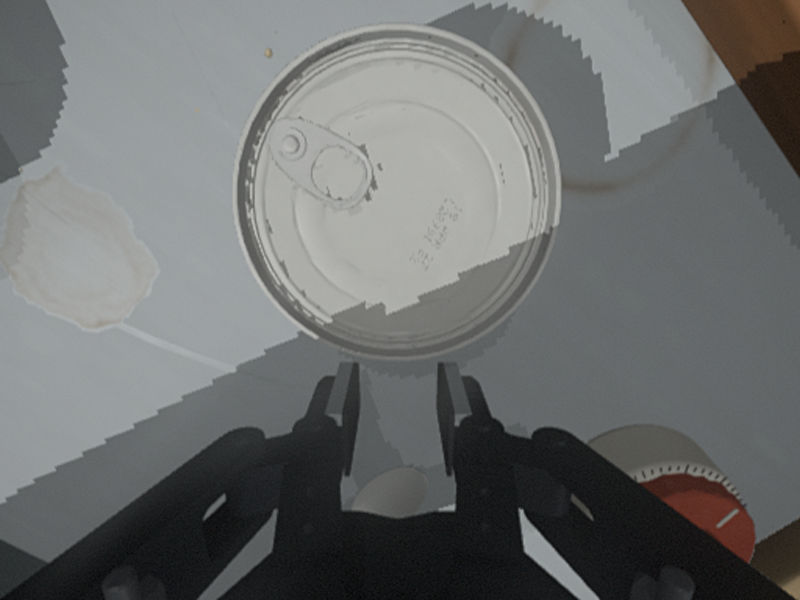

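The tin (rim centre at (397,191)) is centred between the fingers (x=399). The spoon is under the gripper at (395,490) and not touched, and the timer is clear. Push diagonally.

Call:
step_arm(
  rows=[
    [[8,0,0],0],
    [[14,0,0],0],
    [[19,0,0],0],
    [[24,0,0],0],
    [[29,0,0],0],
    [[34,0,0],0],
    [[39,0,0],0],
    [[44,0,0],0],
    [[49,0,0],0],
    [[54,0,0],0],
    [[59,0,0],0],
    [[64,0,0],0],
  ],
)

```text
time: 6.85
tool_pos: [435.6, 295.8, 18.3]
tcp_rot: [-180.0, 0.0, 68.1]
ft_force: [-0.0, -2.6, 2.6]
finger_gap: 29.8
grip_force: 1.6
```

Call:
step_arm(
  rows=[
    [[5,0,0],0],
    [[10,0,0],0],
    [[14,0,0],0],
    [[18,0,0],0],
    [[21,0,0],0],
    [[24,0,0],0],
    [[26,0,0],0],
    [[28,0,0],0],
    [[30,0,0],0],
    [[31,0,0],0],
    [[31,0,0],0],
  ],
)

```text
time: 7.95
tool_pos: [447.2, 324.4, 18.3]
tcp_rot: [180.0, -0.0, 68.1]
ft_force: [-1.3, -1.2, 1.4]
finger_gap: 30.1
grip_force: 0.7
```

Call:
step_arm(
  rows=[
    [[1,0,0],0],
    [[2,0,0],0],
    [[3,0,0],0],
    [[3,0,0],0],
  ],
)

```text
time: 8.35
tool_pos: [448.2, 327.1, 18.3]
tcp_rot: [180.0, -0.0, 68.1]
ft_force: [0.2, -1.4, 1.1]
finger_gap: 30.0
grip_force: 0.8
```

Call:
step_arm(
  rows=[
    [[1,0,0],0],
    [[2,0,0],0],
    [[2,0,0],0],
  ],
)

```text
time: 8.65
tool_pos: [449.0, 329.0, 18.3]
tcp_rot: [-180.0, -0.0, 68.1]
ft_force: [-1.0, -1.0, 1.4]
finger_gap: 30.0
grip_force: 0.8
```

Call:
step_arm(
  rows=[
    [[1,0,0],0],
    [[2,0,0],0],
    [[2,0,0],0],
  ],
)

```text
time: 8.95
tool_pos: [449.5, 330.2, 18.3]
tcp_rot: [-180.0, 0.1, 68.1]
ft_force: [-2.6, -4.8, 4.4]
finger_gap: 30.0
grip_force: 3.0
```

Call:
step_arm(
  rows=[
    [[1,0,0],0],
    [[1,0,0],0],
  ],
)

```text
time: 9.15
tool_pos: [449.6, 330.2, 18.2]
tcp_rot: [-180.0, 0.2, 68.1]
ft_force: [-4.1, -10.6, 7.7]
finger_gap: 30.0
grip_force: 5.6
```

The reaction is equal on both walls (about 8 N each in the fence axes), so the tin is seated. Back off and look.

Call:
step_arm(
  rows=[
    [[-2,0,0],0],
    [[-10,0,0],0],
    [[-20,0,0],0],
    [[-30,0,0],0],
    [[-35,0,-40],0],
    [[-40,0,-85],0],
    [[-40,0,-130],0],
    [[-40,0,-130],0],
    [[-40,0,-130],0],
  ],
)

```text
time: 10.05
tool_pos: [436.0, 294.6, 150.0]
tcp_rot: [179.9, -0.2, 68.1]
ft_force: [0.2, -0.3, -1.3]
finger_gap: 30.1
grip_force: 0.0
```

```bash
python3 - <<'E'
from h import *
import pickle
c=get_calibration("wrist");im=snapshot("wrist");cv2.imwrite("pics/w3.png",cv2.resize(im,(800,600),interpolation=cv2.INTER_CUBIC))
pickle.dump(c,open("w3.pkl","wb"));s=r.sense();print(s["tool_pos"],F@(s["tool_pos"][:2]-C),s["tcp_rot"])
E
```

```text
[434.91216164 294.03584967 148.07065145] [-107.12636419 -106.6439251 ] [ 1.79990937e+02 -1.60735975e-02  6.81184923e+01]
```

View pics/w3.png

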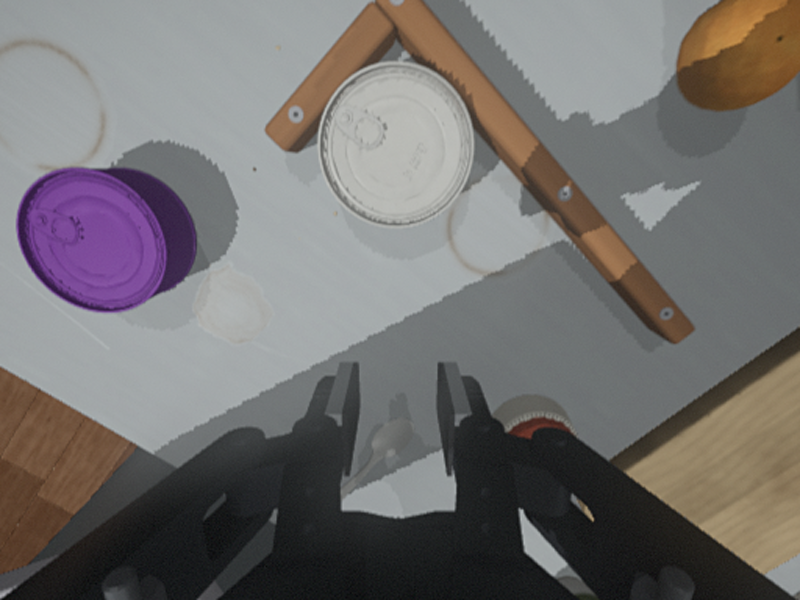

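The tin (centre (396,143)) sits against both rail and stop. The screws are at (295,114), (398,1), (565,193) and (666,314). The spoon and timer have not moved.

```bash
python3 - <<'E'
from h import *
import pickle;c=pickle.load(open("w3.pkl","rb"))
for n,(x,y,z) in {"tin":(396,143,40),"stopscr":(295,114,32),"s0":(398,1,32),"s1":(565,193,32),"s2":(666,314,32),"sp0":(408,420,5)}.items():
    p=w("",x*.64,y*.64,z,c);print(n,p.round(1),(F@(p-C)).round(1))
E
```

```text
tin [470.4 379.7] [-41.1 -41.6]
stopscr [424.5 414.6] [-69.7   8.4]
s0 [496.9 442.8] [7.9 6.2]
s1 [551.8 318.1] [  10. -130.]
s2 [592.6 221.1] [   9.7 -235.2]
sp0 [405.2 192.7] [-174.  -188.4]
```

Seated within measurement error. Now over to behind the timer, aimed 20° left of the rail's normal.

Call:
step_arm(
  rows=[
    [[-45,19,0],8],
    [[-90,38,0],16],
    [[-134,57,0],24],
    [[-174,75,0],25],
    [[-174,75,0],25],
    [[-174,75,0],25],
    [[-174,75,45],25],
    [[-174,75,85],25],
    [[-174,75,110],25],
    [[-174,75,125],25],
    [[-174,75,130],25],
    [[-174,75,130],25],
  ],
)

```text
time: 11.3
tool_pos: [438.6, 105.9, 17.0]
tcp_rot: [-179.9, 0.1, 43.2]
ft_force: [0.0, 0.0, 0.9]
finger_gap: 30.1
grip_force: 0.0
```

```bash
python3 - <<'E'
from h import *
import pickle
c=get_calibration("wrist");im=snapshot("wrist");cv2.imwrite("pics/w4.png",cv2.resize(im,(800,600),interpolation=cv2.INTER_CUBIC))
pickle.dump(c,open("w4.pkl","wb"));s=r.sense();print(s["tool_pos"],F@(s["tool_pos"][:2]-C),s["tcp_rot"])
E
```

```text
[439.59993383 105.81611551  18.1477556 ] [-176.17116575 -281.80516201] [-1.79961249e+02  3.53941798e-02  4.32082527e+01]
```

View pics/w4.png

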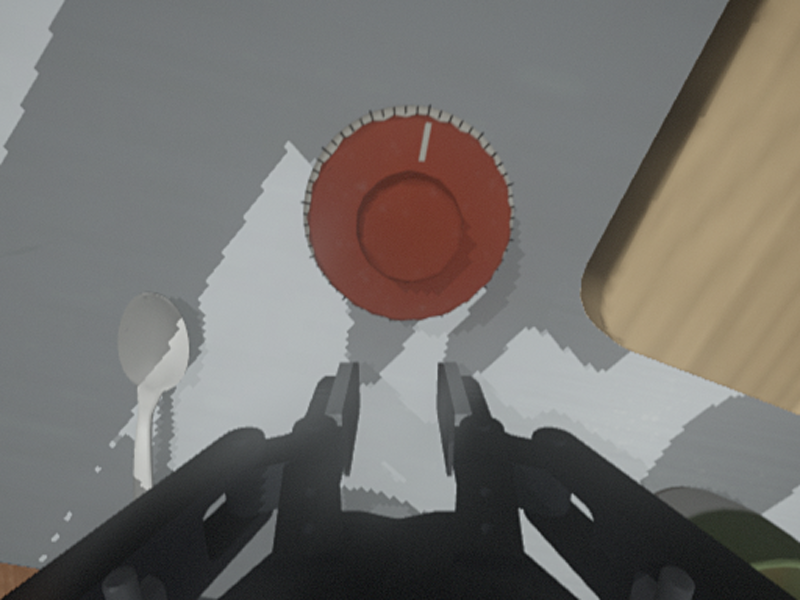

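The timer dial (410,215) is about 3 mm right of the finger mid-line (399). The spoon, the board corner (585,290) and the mug are all clear. Shift 3 mm and push toward the rail.

Call:
step_arm(
  rows=[
    [[6,3,0],0],
    [[12,3,0],0],
    [[17,3,0],0],
    [[22,3,0],0],
    [[27,3,0],0],
    [[32,3,0],0],
    [[37,3,0],0],
    [[42,3,0],0],
    [[47,3,0],0],
    [[52,3,0],0],
    [[57,3,0],0],
    [[62,3,0],0],
  ],
)

```text
time: 12.55
tool_pos: [487.5, 145.6, 18.3]
tcp_rot: [-180.0, 0.0, 43.1]
ft_force: [-1.0, -0.9, 1.6]
finger_gap: 29.8
grip_force: 0.8
```

Call:
step_arm(
  rows=[
    [[5,0,0],0],
    [[10,0,0],0],
    [[15,0,0],0],
    [[20,0,0],0],
    [[25,0,0],0],
    [[30,0,0],0],
    [[34,0,0],0],
    [[38,0,0],0],
    [[40,0,0],0],
    [[42,0,0],0],
    [[43,0,0],0],
    [[43,0,0],0],
  ],
)

```text
time: 13.75
tool_pos: [518.7, 174.7, 18.3]
tcp_rot: [180.0, -0.0, 43.1]
ft_force: [-0.4, 0.2, -0.9]
finger_gap: 29.8
grip_force: 0.2
```

Call:
step_arm(
  rows=[
    [[1,0,0],0],
    [[2,0,0],0],
    [[3,0,0],0],
    [[3,0,0],0],
  ],
)

```text
time: 14.15
tool_pos: [520.9, 176.8, 18.3]
tcp_rot: [180.0, -0.0, 43.1]
ft_force: [-1.1, 0.1, 0.3]
finger_gap: 30.1
grip_force: 0.2
```

Call:
step_arm(
  rows=[
    [[1,0,0],0],
    [[2,0,0],0],
    [[2,0,0],0],
  ],
)

```text
time: 14.45
tool_pos: [522.4, 178.2, 18.3]
tcp_rot: [180.0, -0.0, 43.1]
ft_force: [-0.4, 0.2, -0.2]
finger_gap: 29.7
grip_force: 0.2
```

Call:
step_arm(
  rows=[
    [[1,0,0],0],
    [[1.5,0,0],0],
    [[1.5,0,0],0],
  ],
)

```text
time: 14.75
tool_pos: [523.4, 179.2, 18.3]
tcp_rot: [-180.0, -0.0, 43.1]
ft_force: [0.1, -0.7, 0.7]
finger_gap: 29.6
grip_force: 0.3
```

Call:
step_arm(
  rows=[
    [[0.5,0,0],0],
    [[1,0,0],0],
    [[1,0,0],0],
  ],
)

```text
time: 15.05
tool_pos: [524.0, 179.7, 18.3]
tcp_rot: [-180.0, 0.0, 43.1]
ft_force: [-1.3, -1.1, 1.2]
finger_gap: 30.2
grip_force: 0.9
```

Swing behind the timer to the 60° direction.

Call:
step_arm(
  rows=[
    [[-12,0,0],0],
    [[-16,9,0],-8],
    [[-15,13,0],-14],
    [[-12,18,0],-20],
    [[-8,26,0],-28],
    [[-4,30,0],-36],
    [[-1,33,0],-40],
    [[-1,33,0],-40],
    [[-1,33,0],-40],
  ],
)

```text
time: 15.95
tool_pos: [545.9, 155.1, 18.3]
tcp_rot: [180.0, -0.0, 83.0]
ft_force: [-1.2, -0.5, 0.1]
finger_gap: 29.8
grip_force: 0.0
```

```bash
python3 - <<'E'
from h import *
import pickle
c=get_calibration("wrist");im=snapshot("wrist");cv2.imwrite("pics/w5.png",cv2.resize(im,(800,600),interpolation=cv2.INTER_CUBIC))
pickle.dump(c,open("w5.pkl","wb"));s=r.sense();print(s["tool_pos"],F@(s["tool_pos"][:2]-C),s["tcp_rot"])
E
```

```text
[545.70613068 155.08881621  18.19176992] [ -59.25166341 -277.78595591] [-1.79989674e+02 -2.87204352e-03  8.30082070e+01]
```

View pics/w5.png

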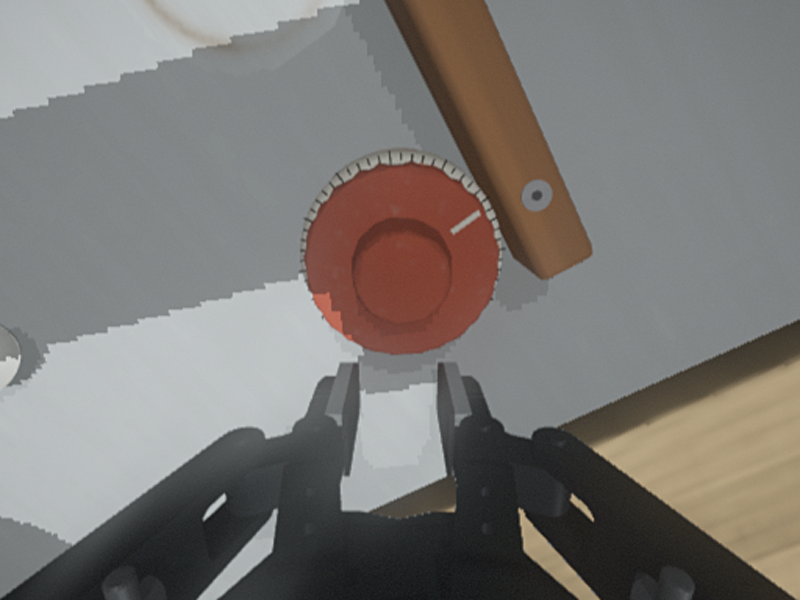

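The timer (400,265) is touching or nearly touching the rail, and centred between the fingers. Engage and push along the rail.

Call:
step_arm(
  rows=[
    [[5,0,0],0],
    [[9,0,0],0],
    [[12,0,0],0],
    [[16.3,-2.5,0],0],
    [[20.7,-5,0],0],
    [[25,-7.5,0],0],
    [[29.3,-9.9,0],0],
    [[33.7,-12.4,0],0],
    [[38,-14.9,0],0],
    [[42.3,-17.4,0],0],
    [[46.7,-19.9,0],0],
    [[51,-22.4,0],0],
  ],
)

```text
time: 17.2
tool_pos: [529.6, 208.7, 18.3]
tcp_rot: [180.0, 0.0, 83.1]
ft_force: [0.5, -1.6, -0.3]
finger_gap: 30.2
grip_force: 0.6
```

```bash
python3 - <<'E'
from h import *
s=r.sense();print(s["tool_pos"],F@(s["tool_pos"][:2]-C),F@s["ft_force"][:2],s["tcp_rot"])
E
```

```text
[529.62019095 208.71502987  18.31052926] [ -53.16369632 -222.13108276] [-0.20702791 -1.67458896] [1.79999478e+02 2.92264399e-04 8.31322099e+01]
```

Call:
step_arm(
  rows=[
    [[4.4,-2.4,0],0],
    [[8.8,-4.7,0],0],
    [[13.2,-7.2,0],0],
    [[17.6,-9.7,0],0],
    [[22,-12.2,0],0],
    [[26.4,-14.7,0],0],
    [[30.8,-17.2,0],0],
    [[35.1,-19.7,0],0],
    [[39.5,-22.2,0],0],
    [[44,-24.7,0],0],
    [[48.3,-27.2,0],0],
    [[52.5,-29.6,0],0],
  ],
)

```text
time: 18.4
tool_pos: [506.5, 264.4, 18.3]
tcp_rot: [-180.0, 0.0, 83.1]
ft_force: [1.1, -1.0, -0.1]
finger_gap: 29.7
grip_force: 0.7
```

Call:
step_arm(
  rows=[
    [[1.7,-1,0],0],
    [[3.4,-2,0],0],
    [[4.8,-2.8,0],0],
    [[5.7,-3.3,0],0],
    [[5.7,-3.3,0],0],
  ],
)

```text
time: 18.9
tool_pos: [504.0, 270.1, 18.3]
tcp_rot: [-180.0, -0.0, 83.1]
ft_force: [-0.6, 0.2, -0.3]
finger_gap: 30.1
grip_force: 0.3
```

```bash
python3 - <<'E'
from h import *
s=r.sense();print(s["tool_pos"],F@(s["tool_pos"][:2]-C),F@s["ft_force"][:2],s["tcp_rot"])
E
```

```text
[504.01544892 270.09049429  18.2804222 ] [ -52.82132103 -155.62970513] [-0.49533138  0.37780544] [-1.79993248e+02 -4.36323366e-03  8.31283241e+01]
```

Call:
step_arm(
  rows=[
    [[0.9,-0.5,0],0],
    [[1.7,-1,0],0],
    [[1.7,-1,0],0],
  ],
)

```text
time: 19.2
tool_pos: [503.3, 271.9, 18.3]
tcp_rot: [180.0, -0.0, 83.1]
ft_force: [0.4, -1.0, 0.8]
finger_gap: 30.0
grip_force: 0.4
```

Call:
step_arm(
  rows=[
    [[0.9,-0.4,0],0],
    [[0.9,-0.4,0],0],
  ],
)

```text
time: 19.4
tool_pos: [503.0, 272.8, 18.3]
tcp_rot: [-180.0, 0.0, 83.1]
ft_force: [0.4, -1.4, 0.4]
finger_gap: 30.0
grip_force: 0.6
```

Call:
step_arm(
  rows=[
    [[0.9,-0.4,0],0],
    [[0.9,-0.4,0],0],
  ],
)

```text
time: 19.6
tool_pos: [502.8, 273.1, 18.3]
tcp_rot: [180.0, 0.1, 83.1]
ft_force: [1.6, -5.4, 0.5]
finger_gap: 29.6
grip_force: 2.4
```

Contact with the tin. One small nudge toward rail and tin together.

Call:
step_arm(
  rows=[
    [[0.5,0.4,0],0],
    [[0.8,0.6,0],0],
    [[0.8,0.6,0],0],
  ],
)

```text
time: 19.9
tool_pos: [503.1, 273.4, 18.1]
tcp_rot: [-180.0, 0.1, 83.1]
ft_force: [-0.5, -8.2, 3.1]
finger_gap: 29.6
grip_force: 3.7
```

```bash
python3 - <<'E'
from h import *
s=r.sense();print(s["tool_pos"],F@(s["tool_pos"][:2]-C),F@s["ft_force"][:2],s["tcp_rot"])
E
```

```text
[503.14627115 273.35788299  18.14591598] [ -52.34823842 -152.28194591] [-3.68261081 -7.38624458] [-1.79958639e+02  1.13715318e-01  8.31190326e+01]
```

Reactions come from both rail (3.7 N) and tin (7.4 N). Retreat straight back, lift, and check.

Call:
step_arm(
  rows=[
    [[-2,0,0],0],
    [[-8,0,0],0],
    [[-18,0,0],0],
    [[-28,0,0],0],
    [[-34,0,-30],0],
    [[-40,0,-80],0],
    [[-40,0,-125],0],
    [[-40,0,-130],0],
    [[-40,0,-130],0],
    [[-40,0,-130],0],
  ],
)

```text
time: 20.9
tool_pos: [497.9, 234.1, 147.1]
tcp_rot: [-179.9, 0.0, 83.1]
ft_force: [0.9, -0.4, -0.4]
finger_gap: 29.7
grip_force: 0.0
```

```bash
python3 - <<'E'
from h import *
import pickle
c=get_calibration("wrist");im=snapshot("wrist");cv2.imwrite("pics/w6.png",cv2.resize(im,(800,600),interpolation=cv2.INTER_CUBIC))
pickle.dump(c,open("w6.pkl","wb"));s=r.sense();print(s["tool_pos"],F@(s["tool_pos"][:2]-C),s["tcp_rot"])
E
```

```text
[497.42826035 234.04715054 146.30232939] [ -72.93605672 -186.25503926] [-1.79843123e+02  7.78693309e-02  8.31185432e+01]
```

View pics/w6.png

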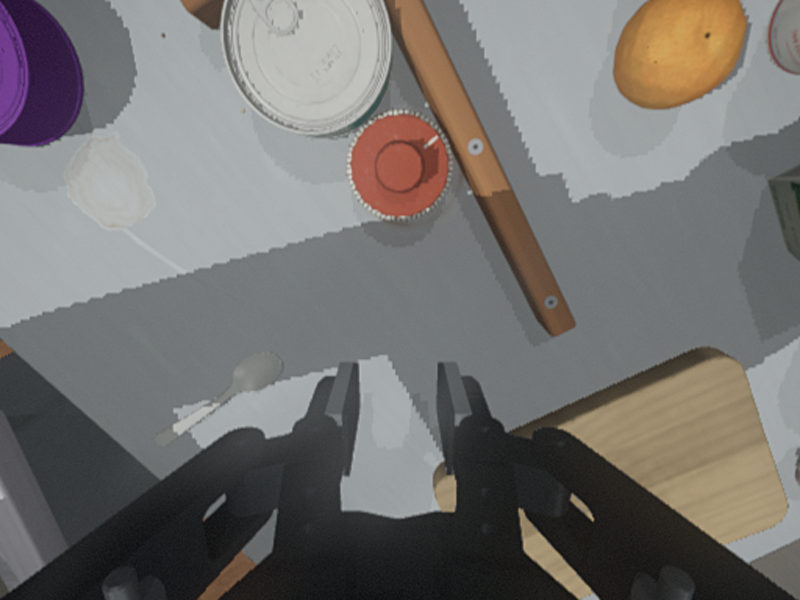

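The timer (400,165) touches both tin and rail, upright. The spoon (258,370) and mandarin are in place. I check the tin's position with a circle fit on rim points read from this picture: (222,45), (245,100), (300,134), (355,118), (391,50).

```bash
python3 - <<'E'
from h import *
import pickle;c=pickle.load(open("w6.pkl","rb"))
from scipy.optimize import least_squares
def fit(pts,z,rad):
    P=np.array([F@(w("",x*.64,y*.64,z,c)-C) for x,y in pts])
    q=least_squares(lambda m:np.hypot(*(P-m).T)-rad,P.mean(0));return q.x.round(1),q.fun.round(1)
print("tin",fit([(222,45),(245,100),(300,134),(391,50),(378,98)],40,43.2))
for n,(x,y,z) in {"knob":(400,166,50),"dial":(401,164,39),"s1":(476,147,32),"s2":(551,302,32),"sp0":(283,362,5)}.items():
    print(n,(F@(w("",x*.64,y*.64,z,c)-C)).round(1))
E
```

```text
tin (array([-42.8, -44.1]), array([-0.5, -0.2,  0.1, -0.9,  0.3]))
knob [ -31.5 -118.5]
dial [ -30.4 -117.9]
s1 [  10.3 -130.8]
s2 [  10.5 -235.4]
sp0 [-172.2 -194.1]
```

Consistent, but a 1–2 mm tin shift can't be excluded. I return to the earlier viewing pose and compare the images numerically.

Call:
step_arm(
  rows=[
    [[26,-35,0],8],
    [[52,-69,0],15],
    [[52,-69,0],15],
    [[52,-69,0],15],
    [[52,-69,0],15],
    [[52,-69,0],15],
  ],
)

```text
time: 21.55
tool_pos: [436.8, 293.7, 147.7]
tcp_rot: [-180.0, 0.0, 68.1]
ft_force: [0.5, -0.8, -0.4]
finger_gap: 30.1
grip_force: 0.0
```

```bash
python3 - <<'E'
from h import *
import pickle
c3=pickle.load(open("w3.pkl","rb"));c=get_calibration("wrist");im=snapshot("wrist")
a=cv2.imread("pics/w3.png");b=cv2.resize(im,(800,600),interpolation=cv2.INTER_CUBIC);cv2.imwrite("pics/w7.png",b)
s=r.sense();print(s["tool_pos"],s["tcp_rot"],c["orientation"]-c3["orientation"])
def shift(x,y,h):
    t=a[max(y-h,0):y+h,x-h:x+h];m=cv2.matchTemplate(b,t,cv2.TM_CCOEFF_NORMED)
    _,v,_,(px,py)=cv2.minMaxLoc(m)
    def sub(l,cn,rr): return .5*(l-rr)/(l-2*cn+rr)
    px+=sub(m[py,px-1],m[py,px],m[py,px+1]);py+=sub(m[py-1,px],m[py,px],m[py+1,px])
    return px+h,py+(y-max(y-h,0)),v
for n,(x,y,z,h) in {"tintab":(362,130,40,32),"tintxt":(410,160,40,28),"stopscr":(295,114,32,14),"s1":(565,193,32,14),"s2":(666,314,32,14)}.items():
    u,v,q=shift(x,y,h)
    d=F@(w("",u*.64,v*.64,z,c)-w("",x*.64,y*.64,z,c3));print(n,round(u-x,1),round(v-y,1),round(q,2),d.round(2))
E
```

```text
[436.85230401 293.77453716 147.85847568] [-1.79981577e+02  3.79325973e-02  6.80995429e+01] [-0.22132522  0.15900123  0.00962273]Traceback (most recent call last):
  File "<stdin>", line 13, in <module>
  File "<stdin>", line 10, in shift
IndexError: only integers, slices (`:`), ellipsis (`...`), numpy.newaxis (`None`) and integer or boolean arrays are valid indices
```

```bash
python3 - <<'E'
from h import *
import pickle
c3=pickle.load(open("w3.pkl","rb"));c=get_calibration("wrist")
a=cv2.imread("pics/w3.png");b=cv2.imread("pics/w7.png")
def shift(x,y,h):
    t=a[y-h:y+h,x-h:x+h];m=cv2.matchTemplate(b,t,cv2.TM_CCOEFF_NORMED)
    _,v,_,(i,j)=cv2.minMaxLoc(m)
    f=lambda l,cn,rr:.5*(l-rr)/(l-2*cn+rr)
    return i+f(*m[j,i-1:i+2])+h,j+f(*m[j-1:j+2,i])+h,v
for n,(x,y,z,h) in {"tintab":(362,130,40,32),"tintxt":(410,160,40,28),"stopscr":(295,114,32,14),"s1":(565,193,32,14),"s2":(666,314,32,14)}.items():
    u,v,q=shift(x,y,h)
    d=F@(w("",u*.64,v*.64,z,c)-w("",x*.64,y*.64,z,c3));print(n,round(u-x,1),round(v-y,1),round(q,2),d.round(2))
E
```

```text
tintab -1.6 -3.3 0.91 [0.59 0.33]
tintxt -0.7 -2.2 0.69 [ 0.48 -0.05]
stopscr -2.3 -3.3 0.98 [0.55 0.28]
s1 1.5 -1.9 0.87 [ 0.61 -0.1 ]
s2 3.1 -0.2 0.98 [ 0.79 -0.59]
```

The tin has not moved relative to the fence (within about 0.2 mm), and the arm is clear of everything. Hand in.

```bash
python3 -c "
from bench import r
print(r.hand_in())"
```

```text
the job is handed in; nothing more can be done
None
```

The job is handed in at about 22 s: the flat tin is in the inner corner against both rail and stop, and the timer stands against the rail touching the tin. The last views showed the spoon and mandarin in place; I did not re-check the mug and canister at the end.

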